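Close the silicone mould box over the master ring

TASK

Close the mould box over the silver master ring: seat the blue frame and then the brass cover squarely on the base plate's two dowels, big hole on the big dowel, and turn the black T-handle clockwise as far as it goes so that the clamp arm draws the stack tight onto the seal. If the arm was left swung over the base, turn it back out of the way first. Leave the ring where it lies, do not knock the bottle, the tin or the loupe, and take the gripper away at the end.

Things in the scene. Friction and masses are not known exactly. Their poses are not given: they have to be found in the camera images.
- mould_base: dark steel base plate, fixed, 78 x 172 x 14 mm. Origin on the bench, half-way between its two dowels; plate spans x -39..39, y -67..105 mm. Oiled dowels at x 0: 12 mm thick at y +46, 8 mm thick at y -46, both with tapered noses, tips 55 mm above the bench. T-handle post (21 mm thick) at y +80. A rubber seal ring, 42 x 68 mm, in the middle; its top, where the frame rests, is 17.5 mm above the bench
- dowel_big (a point): foot of the big dowel (12 mm) on the base plate's top, 14 mm above the bench
- dowel_small (a point): foot of the small dowel (8 mm) on the base plate's top, 14 mm above the bench
- frame_center (a point): centre (half-way up) of the blue metal frame, 54 (x) x 116 (y) x 28 mm high, lying flat, right side up; window of 34 x 58 mm in the middle, right through. End holes, right through: 14 mm wide at y +46 (for the big dowel, red paint dot beside it), 10 mm at y -46 (for the small dowel). Grasp it across the 54 mm. About 0.26 kg
- cover_center (a point): centre (half-way up) of the brass-coloured cover plate, 54 (x) x 116 (y) x 13 mm high, lying flat, right side up. Holes right through: 14 mm wide at y +46 (for the big dowel, red paint dot beside it), 10 mm at y -46 (small dowel), pouring hole of 12 mm at y -12. Grasp it across the 54 mm. It goes on top of the frame. About 0.2 kg
- latch (a joint): angle of the T-handle: 0 open, the clamp arm swung out over the base plate's +x side; grows clockwise from above; 1.5 (stop) shut, the arm along the base plate's -y over the cover. Below 0.2 the arm is clear of the plates' way down, above that in the way. Shutting takes about 0.15 N m and draws the arm evenly down by 12 mm; it stays where it is left
- handle_grip (a point): middle of the T-handle's black bar, on the turning axis, 106 mm above the bench; the bar, 62 mm long, 11 mm thick and 14 mm high, lies level along this point's x axis, above the clamp arm and parallel to it. The bar keeps its height when turned; below it 25 mm are free for fingertips, measured from its middle
- clamp_pad (a point): middle of the underside of the rubber pad (16 mm wide) at the tip of the steel clamp arm, 62 mm from the handle's axis; 67 mm above the bench when open. The arm is 14 mm wide (25 mm at its hub); its top lies 12.5 mm above this point
- seal (a joint): how far the rubber seal is squeezed: 0 free, 0.0032 fully. The plates' weight alone does not squeeze it; the shut clamp arm does, by about 2 to 3 mm
- master_ring: silver finger ring, 27 x 21 x 12 mm, lying loose on the base plate inside the seal, its length along the base plate's y; origin under its middle
- glue_bottle: white glue bottle, 48 mm wide, 125 mm high, standing near the base plate; origin under its middle
- tin_round: round tin, 69 mm wide, 25 mm high; origin under its middle
- loupe: black loupe, 34 mm wide, 26 mm high; origin under its middle. Close behind it, farther from the robot, stands the fixed orange bench grinder, 0.32 m high: it fills the bench from about x 0.59 m on, between y +0.16 and -0.48 m, so travel in front of it

How it is judged:
On the way, in this order (a step that is already met when the one before it is completed fails the run):
1. the frame is down on both dowels, right way round, resting on the seal, the cover not yet on it (z of frame_center in the frame of mould_base below 0.0345 m and horizontal distance between frame_center and mould_base below 0.003 m and angle between the y axis of frame_center and the y axis of mould_base, either way round below 0.05 rad and angle between frame_center's own z axis and vertical below 0.04 rad and horizontal distance between cover_center and mould_base above 0.03 m), for 0.2 s.
2. the cover is down on both dowels on top of the frame, the latch not yet shut (z of cover_center in the frame of frame_center between 0.018 and 0.023 m and z of frame_center in the frame of mould_base below 0.0345 m and horizontal distance between cover_center and mould_base below 0.003 m and angle between the y axis of cover_center and the y axis of mould_base, either way round below 0.05 rad and angle between cover_center's own z axis and vertical below 0.04 rad and value of joint latch below 0.6 rad), for 0.2 s.
At the end, for the whole second after the job is handed in: the frame lies on the base plate and the cover on the frame, both centred on the two dowels within 3 mm and level; the T-handle stands at 1.3 rad or more and the seal is squeezed by more than 1.5 mm; all at rest (z of frame_center in the frame of mould_base below 0.0305 m and horizontal distance between each of frame_center, cover_center and mould_base below 0.003 m and angle between each of frame_center, cover_center's own z axis and vertical below 0.04 rad and z of cover_center in the frame of frame_center between 0.018 and 0.023 m and angle between the y axis of cover_center and the y axis of mould_base, either way round below 0.05 rad and value of joint latch above 1.3 rad and value of joint seal above 0.0015 m and linear speed of each of frame, cover below 0.01 m/s); the robot touches nothing.
It fails at once if the master ring is shifted by more than 8 mm (distance of master_ring from where it was at the start of the episode above 0.008 m).
It fails at once if the glue bottle is shifted by more than 20 mm or tipped (distance of glue_bottle from where it was at the start of the episode above 0.02 m or angle between glue_bottle's own z axis and vertical above 0.35 rad).
It fails at once if the tin is shifted by more than 20 mm (distance of tin_round from where it was at the start of the episode above 0.02 m).
It fails at once if the loupe is shifted by more than 20 mm (distance of loupe from where it was at the start of the episode above 0.02 m).
It also fails if it takes over 72 s, if anything falls off the work surface, if the arm or the gripper's body presses on something with over 40 N, if the wrist force passes 120 N, or if a joint passes its speed limit or range.

ROBOT

A 7-joint arm with a two-finger parallel gripper is mounted at the origin on a cart in front of the work surface, level with it; the furniture and walls round the work are solid. World frame = base frame: x ahead of the robot, y to its left, z up, the work surface at z = 0. Lengths are in m, angles in rad, forces in N, time in s.
With the tool pointing down it reaches from about 0.35 to 0.9 m from the base axis. Payload 8.1 kg.
Tool frame: the origin (TCP) lies on the centre line of the jaws, within the pads' length; the fingertips stand 19 mm ahead of it and the grasp point (between the pads) is the TCP; z points along the fingers, y is the line along which they close (so a half turn about z gives the same grasp; the last joint's range is limited). The gripper opens to 92 mm and grips with 3 to 60 N. Pads are 19 mm wide; open, the fingers measure 130 mm over their backs; the gripper's body (75 mm by 190 mm) begins 47 mm behind the grasp point.
Start: joints at [1.163, 0.434, 0.025, 1.573, -0.012, 1.134, -0.075], TCP at [0.188, -0.596, 0.211] pointing down, gripper open.
Joint ranges: [-2.62, 2.62], [-0.44, 2.09], [-1.27, 1.32], [0.08, 2.57], [-1.32, 4.46], [0.12, 2], [-2.74, 2.74]. Speed limits (rad/s): [2.22, 2.22, 3.01, 3.01, 3.14, 3.14, 3.14].

INTERFACE

Orientations are given as a unit quaternion [x, y, z, w].
In Python, from rig import status, eyes, manip gives the robot as it stands.
- The arm moves only by the tool jog_arm, never from a script. Its argument "moves" is a list that holds one entry, the list of rows, each a list of 7 numbers: the shift along the tool's x, y, z in mm, then the turn, a rotation vector about the tool's x, y, z in rad, then the finger opening in mm, from 0 to 91.8. In form: [[[x, y, z, wx, wy, wz, jaw], ...]]. A call has 1 to 8 rows; each row is the pose to reach, as a shift and turn from the pose commanded when the call began, along the tool's axes at that moment; what a row does not reach only later rows make up. A row lasts 1/12 s, in which the tool goes at most 41.7 mm and 7.16 degrees, less where a joint would pass 70% of its speed; a pose out of reach is approached as far as the arm can. A call with a gripper value outside its range is refused whole. The fingers move at their own pace and stop on an object; "force" is the grip in N (left out, the last holds). Time passes only in rows, so rows that repeat a pose let the fingers close. It gives the time, the measured TCP pose, the force, the opening and the grip force at its end, in the units of the state.
- status.read_state(): the state, without advancing time (a new reading comes with each control period).
- eyes.camera(name): name is "side" or "top"; returns the picture (384x512x3 uint8, red, green, blue); there is no depth.
- eyes.calibration(name): a dict with "K" (3x3 intrinsics, pixels), "rvec" (rotation vector, rad) and "tvec" (3), from world to camera coordinates, as OpenCV has them. Camera axes: x right, y down, z forward; pixel columns grow to the right and rows downward; lengths in m; the calibration is good to about 2 mm. A picture is of the moment at which its call begins. calibration takes no time and is no camera call.
- manip.sign_off(): hands the job in; it is judged then, once.
Trained networks look in the newest picture that a camera, given by its name, has taken for a name from the list of things; names that differ only in an ending like _2 or _b are one class to them, and where a whole thing is asked for, a point or a joint stands for the part that bears it (a point fixed in the world has none). Each returns a list of dicts, best first, with "confidence" (0 to 1); they miss things now and then, are a little off and sometimes report something else, mostly with a low value. They report only what shows in the picture. A call takes as long as a camera call.
- eyes.search_frame(label, camera): "extent" ([left, top, width, height] in pixels, round what is visible of it).
- eyes.spot_point(label, camera): "centre" ([column, row] in pixels: a listed point, or the origin of a listed thing).
The state is a dict: "time_s": time; "joint_positions": joint angles; "dq": joint speeds; "joint_efforts": joint torques, N m; "tcp_pos": TCP position; "orientation": TCP orientation; "force": force on the tool from outside, world axes, zero at the start; "wrist_torque": the same for the moment, N m; "grip_width": finger opening in m; "grasp_force": force on a finger pad.
Only numpy, scipy, OpenCV 4.12 (cv2) and the standard library are available. Lean on these libraries where they do the work, as an engineer would, in place of code of your own. Each camera call takes 0.05 s, during which the arm holds its last target. There are 200 camera calls.

## Working session

There is one attempt and no reset: what is moved stays moved. The work goes in short steps, Python scripts to look and compute and a tool call to move; the robot and the scene stay as the last step left them, time stands still between calls to the robot, and variables do not carry over. Pictures are saved under pics/ and viewed, at most 10 in all, crops included, and the job is handed in when it is done.

Besides the shell and the picture viewer there is one more tool, called after "Emit:" as name([rows], argument=value, ...), one row to a line, values as JSON. jog_arm: Moves the arm, as the interface text tells. Its arguments: {"type":"object","properties":{"moves":{"type":"array"},"force":{"type":"number"}},"required":["moves"]}

```bash
ls; mkdir -p pics
cat > h.py <<'E'
import numpy as np, cv2
from rig import status, eyes, manip
from scipy.spatial.transform import Rotation as R
C={n:eyes.calibration(n) for n in("side","top")}
def P(n):
    c=C[n];return np.array(c["K"]) @ np.c_[cv2.Rodrigues(np.array(c["rvec"],float))[0],np.array(c["tvec"],float).ravel()]
def tri(uv):
    A=[]
    for n,(u,v) in uv.items():
        p=P(n);A+=[u*p[2]-p[0],v*p[2]-p[1]]
    A=np.array(A);x=np.linalg.lstsq(A[:,:3],-A[:,3],rcond=None)[0]
    return x
def atz(n,u,v,z):
    p=P(n);A=np.array([u*p[2]-p[0],v*p[2]-p[1]])
    return np.linalg.solve(A[:,:2],-A[:,3]-A[:,2]*z)
def proj(n,X):
    q=P(n)@np.r_[X,1];return q[:2]/q[2]
E
cat > look.py <<'E'
from h import *
import sys
k=sys.argv[1]
im={n:eyes.camera(n) for n in("side","top")}
for n in im: cv2.imwrite(f"pics/{k}_{n}.png",cv2.cvtColor(im[n],cv2.COLOR_RGB2BGR))
for l in sys.argv[2:]:
    uv={}
    for n in im:
        r=eyes.spot_point(l,n)
        if r: uv[n]=r[0]["centre"]
        print(l,n,[(np.round(a["centre"],1).tolist(),round(a["confidence"],2)) for a in r[:3]])
    if len(uv)==2:
        X=tri(uv);print("   ",X.round(4),[ (proj(n,X)-uv[n]).round(1).tolist() for n in uv])
E
python3 look.py a mould_base dowel_big dowel_small frame_center cover_center handle_grip clamp_pad master_ring glue_bottle tin_round loupe
python3 -c "
from h import *
for n in C:print(n,np.linalg.inv(np.r_[np.linalg.inv(np.array(C[n]['K']))@P(n),[[0,0,0,1]]])[:3,3], C[n]['K'][0][0])
s=status.read_state();print(s)"
python3 - <<'E'
import cv2,numpy as np
a=[cv2.imread(f'pics/a_{n}.png') for n in('side','top')]
[cv2.imwrite(f'pics/a_{n}2.png',cv2.resize(i,(800,600),interpolation=cv2.INTER_CUBIC)) for i,n in zip(a,('side','top'))]
E
```

```text
pics
mould_base side [([238.8, 273.4], 0.72)]
mould_base top [([175.7, 221.9], 0.91)]
    [0.4722 0.2245 0.0048] [[-1.4, -0.2], [0.5, 1.2]]
dowel_big side [([229.8, 281.4], 0.98), ([296.0, 192.4], 0.51)]
dowel_big top [([162.3, 222.2], 0.92)]
    [0.4709 0.2639 0.0162] [[-0.9, -0.2], [0.3, 0.8]]
dowel_small side [([248.8, 260.2], 0.56)]
dowel_small top [([193.5, 223.0], 0.92)]
    [ 4.729e-01  1.711e-01 -4.000e-04] [[-0.3, -0.1], [0.1, 0.3]]
frame_center side [([324.4, 158.5], 0.98)]
frame_center top [([357.8, 222.8], 0.8), ([316.2, 196.8], 0.38)]
    [ 0.4806 -0.3408  0.0071] [[-0.9, -0.1], [0.4, 1.1]]
cover_center side [([295.4, 190.4], 0.8)]
cover_center top [([292.4, 219.2], 0.78)]
    [ 0.4898 -0.1369  0.0055] [[-0.5, -0.1], [0.2, 0.5]]
handle_grip side [([220.2, 261.8], 0.79)]
handle_grip top []
clamp_pad side [([212.5, 259.2], 0.58)]
clamp_pad top [([164.6, 204.0], 0.42)]
    [0.5225 0.252  0.05  ] [[-1.2, -0.2], [0.5, 1.1]]
master_ring side [([237.7, 269.5], 0.58)]
master_ring top [([180.3, 223.5], 0.57)]
    [0.4746 0.2132 0.0046] [[1.3, 0.2], [-0.5, -1.1]]
glue_bottle side 
[... 478 characters left out ...]
ons': array([ 1.16339607,  0.43448336,  0.02497806,  1.57318985, -0.01159654,
        1.13397423, -0.07505996]), 'dq': array([ 0.00097175,  0.00170432, -0.00088559, -0.00124228,  0.00015305,
        0.00150843, -0.00144879]), 'joint_efforts': array([-7.71635878e-04, -6.67672276e+01,  9.83038433e-01, -3.14802003e+01,
       -6.08886802e-02,  3.24200210e-02,  2.39658260e-05]), 'tcp_pos': array([ 0.18755989, -0.59622438,  0.21125586]), 'orientation': array([9.88411333e-01, 1.51799327e-01, 7.54006117e-06, 4.45056360e-05]), 'force': array([ 0.59728358,  0.21234253, -0.22815252]), 'wrist_torque': array([-0.0071814 ,  0.02030458,  0.02783654]), 'grasp_force': 0.0, 'grip_width': 0.09176450469178712}
```

View pics/a_top2.png

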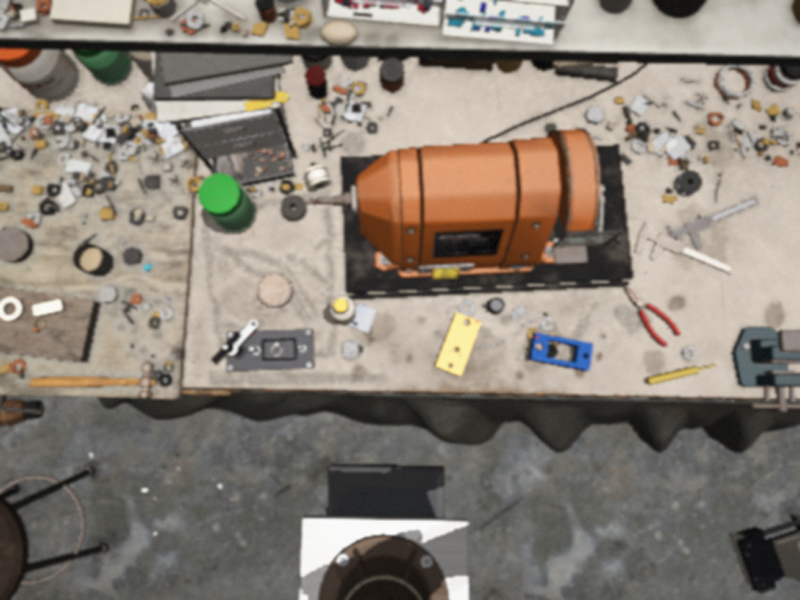

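View pics/a_side2.png

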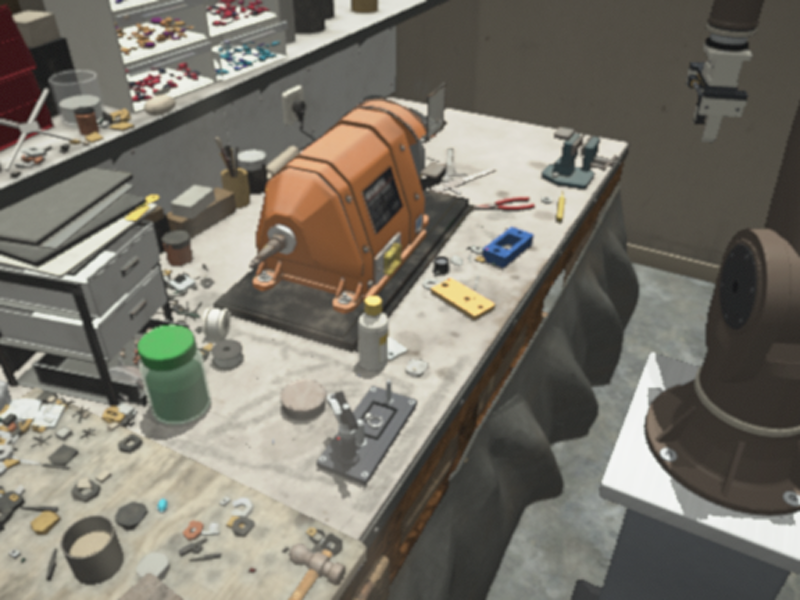

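The top view shows the base at (268,350), with the handle at its left end and the arm swung partly over it. The cover is at (458,343), the frame at (560,350), the bottle at (341,305), the loupe at (495,305) and the tin at (275,290). Next I zoom in on the details.

Run:
```python
import cv2,numpy as np
t=cv2.imread('pics/a_top.png');s=cv2.imread('pics/a_side.png')
def c(i,x,y,w=66,h=50): return cv2.resize(i[y:y+h,x:x+w],(396,298),interpolation=cv2.INTER_CUBIC)
o=np.vstack([np.hstack([c(t,134,192),c(s,195,245)]),np.hstack([c(t,268,192),c(t,328,198)])])
cv2.imwrite('pics/crop1.png',o)
```

```text
(no output)
```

View pics/crop1.png

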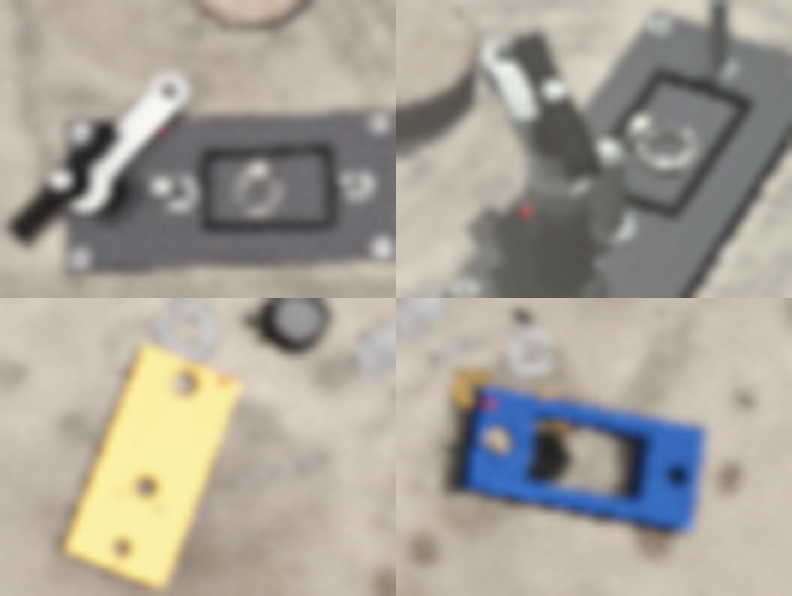

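```bash
cat > fit.py <<'E'
from h import *
from scipy.optimize import minimize
from scipy.spatial import ConvexHull
def corners(x,y,yaw,x0,x1,y0,y1,z0,z1):
    c=np.array([(a,b,z) for a in(x0,x1) for b in(y0,y1) for z in(z0,z1)],float)
    c=R.from_euler('z',yaw).apply(c); return c+[x,y,0]
def render(n,c,roi,S=8):
    p=np.array([proj(n,q) for q in c]);p=p[ConvexHull(p).vertices]
    u,v,w,h=roi; m=np.zeros((h*S,w*S),np.uint8)
    q=((p-[u,v]+.5)*S-.5)
    cv2.fillConvexPoly(m,np.round(q*16).astype(np.int32),255,cv2.LINE_AA,4)
    return cv2.resize(m,(w,h),interpolation=cv2.INTER_AREA)/255.
def fit(masks,box,p0):
    """masks {cam:(soft,valid,roi)}"""
    def f(p):
        e=0
        for n,(s,va,roi) in masks.items():
            e+=(va*(cv2.GaussianBlur(render(n,corners(p[0]/1e3,p[1]/1e3,p[2]/1e2,*box),roi),(0,0),.6)-s)**2).sum()
        return e
    p=np.array([p0[0]*1e3,p0[1]*1e3,p0[2]*1e2])
    for k in(12,4): p=minimize(f,p,method='Nelder-Mead',options=dict(initial_simplex=[p]+[p+d for d in np.eye(3)*k])).x
    return p[0],p[1],p[2]/100,f(p)
def roi_of(n,X,r=34):
    c=proj(n,X).astype(int); return (c[0]-r,c[1]-r,2*r,2*r)
def crop(im,roi): u,v,w,h=roi; return im[v:v+h,u:u+w].astype(float)
FR=(-.027,.027,-.058,.058,0,.028); CO=(-.027,.027,-.058,.058,0,.013); BA=(-.039,.039,-.067,.105,0,.014)
def blue(c): return np.clip((c[...,2]-c[...,0]+10)/90,0,1)
def yellow(c): return np.clip(((c[...,0]+c[...,1])/2-c[...,2]-45)/55,0,1)
E
python3 - <<'E'
from fit import *
im={n:cv2.cvtColor(cv2.imread(f"pics/a_{n}.png"),cv2.COLOR_BGR2RGB) for n in C}
for nm,X,yaw,box,col in(("frame",(.48,-.34,.01),-.2,FR,blue),("cover",(.488,-.138,.005),-1.93,CO,yellow)):
    M={}
    for n in C:
        roi=roi_of(n,X); s=col(crop(im[n],roi)); va=np.ones_like(s)
        if nm=="frame": # fill window
            b=cv2.morphologyEx((s>.5).astype(np.uint8),cv2.MORPH_CLOSE,np.ones((3,3)));
            cs,_=cv2.findContours(b,0,2);cs=max(cs,key=cv2.contourArea);h=np.zeros_like(b);cv2.fillConvexPoly(h,cv2.convexHull(cs),1)
            h=cv2.erode(h,np.ones((3,3)));s=np.where(h>0,1,s)
        g=cv2.dilate((render(n,corners(X[0],X[1],yaw,*box),roi)>.3).astype(np.uint8),np.ones((7,7)))
        M[n]=(s,va*g,roi)
        print(nm,n,np.round(fit({n:M[n]},box,(X[0],X[1],yaw)),3))
    print(nm,"both",np.round(fit(M,box,(X[0],X[1],yaw)),3))
n="top";X=(.472,.236,.01);roi=roi_of(n,X,42);c=crop(im[n],roi).mean(-1)
print("lum",np.percentile(c,[5,20,40,60,80]))
s=np.clip((c-95)/(180-95),0,1);s=1-s
inn=cv2.erode((render(n,corners(.472,.2175,.02,*BA),roi)>.9).astype(np.uint8),np.ones((7,7)));s=np.where(inn>0,1,s)
va=np.ones_like(s);u,v=proj(n,(.475,.30,.1))-roi[:2];
yy,xx=np.mgrid[:84,:84]; va[(np.hypot(xx-u,yy-v)<11)]=0; va[(xx-u<20)&(yy<v+2)&(xx>u-12)]=0
g=cv2.dilate((render(n,corners(.472,.2175,.02,*BA),roi)>.3).astype(np.uint8),np.ones((9,9)))
b=fit({n:(s,va*g,roi)},BA,(.472,.2175,.02));print("base",np.round(b,3))
p=[proj(n,q) for q in corners(b[0]/1e3,b[1]/1e3,b[2],*BA)[1::2]]
o=cv2.resize(im[n][:,:,::-1],None,fx=6,fy=6,interpolation=cv2.INTER_CUBIC)
q=np.array([p[0],p[1],p[3],p[2]]);cv2.polylines(o,[np.int32((q+.5)*6)],True,(0,255,0),1)
for yb in(46,-46):
    for z,cl in((.014,(0,0,255)),(.055,(255,0,255))):
        w=R.from_euler('z',b[2]).apply([0,yb/1e3,z])+[b[0]/1e3,b[1]/1e3,0];cv2.circle(o,tuple(np.int32((proj(n,w)+.5)*6)),3,cl,1)
cv2.imwrite("pics/fit1.png",o[1120:1560,760:1480])
print("grinder front x",atz("top",480*.64,290*.64,0))
for nm,(u,v) in dict(armhub=(134+92/6,192+195/6),armtip=(134+172/6,192+90/6),bar1=(134+15/6,192+235/6),bar2=(134+115/6,192+125/6)).items(): print(nm,atz("top",u-.5,v-.5,.075 if 'arm' in nm else .106).round(4))
E
```

```text
frame side [ 4.77786e+02 -3.41048e+02 -1.03000e-01  5.20320e+01]
frame top [ 4.78208e+02 -3.40390e+02 -1.70000e-01  1.51080e+01]
frame both [ 4.78179e+02 -3.40547e+02 -1.56000e-01  7.17590e+01]
cover side [ 491.883 -143.084   -1.996  143.981]
cover top [ 489.259 -137.426   -1.928   94.15 ]
cover both [ 489.399 -137.796   -1.93   246.847]
lum [ 37.33333333  88.66666667 152.         171.66666667 183.66666667]
base [4.71091e+02 2.16409e+02 6.20000e-02 5.32630e+01]
grinder front x [ 0.5994566  -0.18335774]
armhub [0.4631 0.291 ]
armtip [0.5153 0.2549]
bar1 [0.4415 0.3183]
bar2 [0.4945 0.2741]
```

View pics/fit1.png

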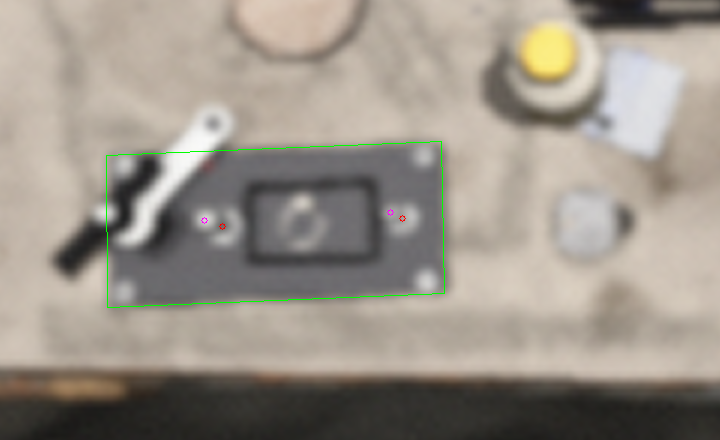

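Fits agree with the picture: base at (0.471, 0.216) with yaw about 0.06, latch near 0.76 (the arm is in the way), frame at (0.478, -0.3405) with yaw -0.16, and cover at (0.489, -0.1375) with yaw -1.93.

```bash
cat > go.py <<'E'
# usage: go.py x,y,z,psi ...  (mm, rad; psi: yaw of tool x) -> rows relative to the pose at the start of each leg
from h import *
import sys
s=status.read_state();p=s["tcp_pos"]*1e3;q=R.from_quat(s["orientation"])
print("now",p.round(1),"psi %.3f"%np.arctan2(*q.as_matrix()[:2,0][::-1]),"F",s["force"].round(1),"t",s["time_s"],"j",s["joint_positions"].round(2))
for a in sys.argv[1:]:
    x,y,z,w=map(float,a.split(","))
    g=R.from_euler('z',w)*R.from_quat([1,0,0,0])
    print(a,"->",q.inv().apply(np.array([x,y,z])-p).round(1),(q.inv()*g).as_rotvec().round(3)); p=np.array([x,y,z]);q=g
E
python3 go.py 380,-330,220,1.0 420,-40,200,1.8 467,296,180,2.45 467,296,107,2.45
```

```text
now [ 187.6 -596.2  211.3] psi 0.305 F [ 0.6  0.2 -0.2] t 1.2 j [ 1.16  0.43  0.02  1.57 -0.01  1.13 -0.08]
380,-330,220,1.0 -> [ 263.5 -196.2   -8.8] [ 0.     0.    -0.695]
420,-40,200,1.8 -> [ 265.6 -123.    20. ] [ 0.   0.  -0.8]
467,296,180,2.45 -> [316.5 122.1  20. ] [ 0.    0.   -0.65]
467,296,107,2.45 -> [ 0.  0. 73.] [0. 0. 0.]
```

Emit:
jog_arm([
  [[264,-196,-9,0,0,-0.7,50],[264,-196,-9,0,0,-0.7,50],[264,-196,-9,0,0,-0.7,50],[264,-196,-9,0,0,-0.7,50],[264,-196,-9,0,0,-0.7,50],[264,-196,-9,0,0,-0.7,50],[264,-196,-9,0,0,-0.7,50],[264,-196,-9,0,0,-0.7,50]],
])

```text
time_s: 1.87
tcp_pos: [0.3818, -0.3277, 0.2206]
orientation: [0.876, 0.482, 0.0, 0.0]
force: [0.6, -0.1, -0.1]
grip_width: 0.0504
grasp_force: 0.0
```

Emit:
jog_arm([
  [[266,-123,20,0,0,-0.8,50],[266,-123,20,0,0,-0.8,50],[266,-123,20,0,0,-0.8,50],[266,-123,20,0,0,-0.8,50],[266,-123,20,0,0,-0.8,50],[266,-123,20,0,0,-0.8,50],[266,-123,20,0,0,-0.8,50],[266,-123,20,0,0,-0.8,50]],
])

```text
time_s: 2.53
tcp_pos: [0.42, -0.0319, 0.2007]
orientation: [0.615, 0.789, 0.002, -0.0]
force: [-0.0, 0.3, -1.0]
grip_width: 0.0499
grasp_force: 0.0
```

Emit:
jog_arm([
  [[300,116,15,0,0,-0.65,50],[300,116,15,0,0,-0.65,50],[300,116,15,0,0,-0.65,50],[300,116,15,0,0,-0.65,50],[300,116,15,0,0,-0.65,50],[300,116,15,0,0,-0.65,50],[300,116,15,0,0,-0.65,50],[300,116,15,0,0,-0.65,50]],
])

```text
time_s: 3.2
tcp_pos: [0.4627, 0.2827, 0.1852]
orientation: [0.336, 0.942, 0.001, -0.0]
force: [0.2, 0.0, 0.1]
grip_width: 0.0501
grasp_force: 0.0
```

```bash
python3 go.py 467,296,180,2.45 467,296,107,2.45; python3 look.py b handle_grip clamp_pad; python3 -c "
import cv2,numpy as np
s=cv2.imread('pics/b_side.png')[180:330,150:350];t=cv2.imread('pics/b_top.png')[150:300,90:290]
cv2.imwrite('pics/b.png',cv2.resize(np.vstack([s,t]),(800,1200),interpolation=2)[:600] if 0 else cv2.resize(np.hstack([s,t]),(800,300),interpolation=2))"
```

```text
now [462.7 282.7 185.2] psi 2.456 F [0.2 0.  0.1] t 3.2 j [-0.08  0.44 -0.77  1.76  0.34  1.08 -0.08]
467,296,180,2.45 -> [ 5.1 13.   5.2] [ 0.001 -0.001  0.006]
467,296,107,2.45 -> [ 0.  0. 73.] [0. 0. 0.]
handle_grip side [([221.4, 266.8], 0.56), ([194.4, 254.9], 0.3)]
handle_grip top [([145.0, 220.2], 0.56)]
    [0.4694 0.2969 0.0917] [[-1.4, -0.3], [0.5, 1.1]]
clamp_pad side [([210.0, 258.5], 0.62)]
clamp_pad top [([145.1, 221.8], 0.52), ([163.2, 206.7], 0.48)]
    [0.4788 0.2993 0.1098] [[5.1, 0.9], [-1.9, -4.3]]
```

View pics/b.png

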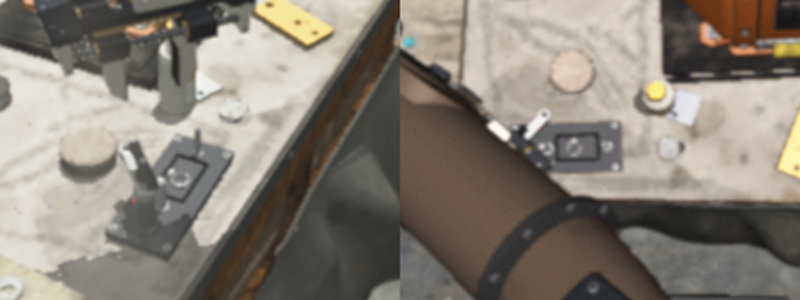

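The gripper hovers above the handle, the view is consistent with the estimate, and nothing has been touched.

Emit:
jog_arm([
  [[5,13,5,0,0,0,50],[5,13,20,0,0,0,50],[5,13,40,0,0,0,50],[5,13,60,0,0,0,50],[5,13,75,0,0,0,50],[5,13,77,0,0,0,50],[5,13,77,0,0,0,50]],
])

```text
time_s: 4.08
tcp_pos: [0.4672, 0.2906, 0.1078]
orientation: [0.338, 0.941, -0.001, -0.0]
force: [1.3, -0.5, 0.5]
grip_width: 0.05
grasp_force: 0.0
```

Emit:
jog_arm([
  [[0,0,0,0,0,0,2],[0,0,0,0,0,0,2],[0,0,0,0,0,0,2],[0,0,0,0,0,0,2],[0,0,0,0,0,0,2],[0,0,0,0,0,0,2]],
], force=15)

```text
time_s: 4.58
tcp_pos: [0.4672, 0.2925, 0.1085]
orientation: [0.337, 0.942, 0.0, 0.0]
force: [0.5, -0.3, 0.5]
grip_width: 0.015
grasp_force: 0.0
```

Emit:
jog_arm([
  [[0,0,0,0,0,0,2],[0,0,0,0,0,0,2],[0,0,0,0,0,0,2]],
])

```text
time_s: 4.83
tcp_pos: [0.4671, 0.2924, 0.1082]
orientation: [0.337, 0.942, -0.0, -0.0]
force: [-0.9, 0.4, -0.0]
grip_width: 0.0024
grasp_force: 0.0
```

```bash
python3 go.py 467,296,108,3.0; python3 -c "
from h import *;print(status.read_state())"
```

```text
now [467.1 292.4 108.2] psi 2.455 F [-0.9  0.4 -0. ] t 4.8333 j [-0.14  0.53 -0.72  1.83  0.43  0.94 -0.17]
467,296,108,3.0 -> [2.3 2.7 0.2] [-0.    -0.    -0.545]
{'time_s': 4.8333, 'joint_positions': array([-0.1401335 ,  0.53269495, -0.72319093,  1.83300023,  0.4296854 ,
        0.93855015, -0.17078412]), 'dq': array([-2.28743309e-04,  1.18207729e-03,  3.40746862e-04,  3.73365432e-05,
        1.10973177e-04, -8.00333960e-04,  3.35259744e-04]), 'joint_efforts': array([ 8.63506633e-03, -6.05889273e+01, -1.07255664e+01, -2.54752940e+01,
       -5.71817800e-02,  2.58062978e-02,  6.35237211e-04]), 'tcp_pos': array([0.46706996, 0.29239339, 0.10818428]), 'orientation': array([ 3.36700437e-01,  9.41611817e-01, -3.30584004e-05, -3.28464646e-05]), 'force': array([-0.89327155,  0.41317174, -0.04839443]), 'wrist_torque': array([ 0.01481303, -0.1169494 ,  0.02513169]), 'grasp_force': 0.0, 'grip_width': 0.002395454058727358}
```

The fingers closed on nothing, so I look again.

```bash
python3 look.py c handle_grip; python3 -c "
import cv2,numpy as np
from h import *
s=cv2.imread('pics/c_side.png');t=cv2.imread('pics/c_top.png')
a=cv2.resize(s[235:310,175:275],(800,600),interpolation=2)
tcp=status.read_state()['tcp_pos']
for d,c in ((0,(0,255,0)),(-.019,(0,0,255))):
    p=(proj('side',tcp+[0,0,d])-[175,235]+.5)*8;cv2.circle(a,tuple(np.int32(p)),6,c,1)
p=(proj('side',[.467,.296,.106])-[175,235]+.5)*8;cv2.circle(a,tuple(np.int32(p)),6,(255,0,255),1)
cv2.imwrite('pics/c.png',a)"
```

```text
handle_grip side [([223.0, 264.2], 0.63)]
handle_grip top [([144.9, 218.5], 0.63)]
    [0.4704 0.2943 0.0973] [[-2.8, -0.5], [1.0, 2.4]]
```

View pics/c.png

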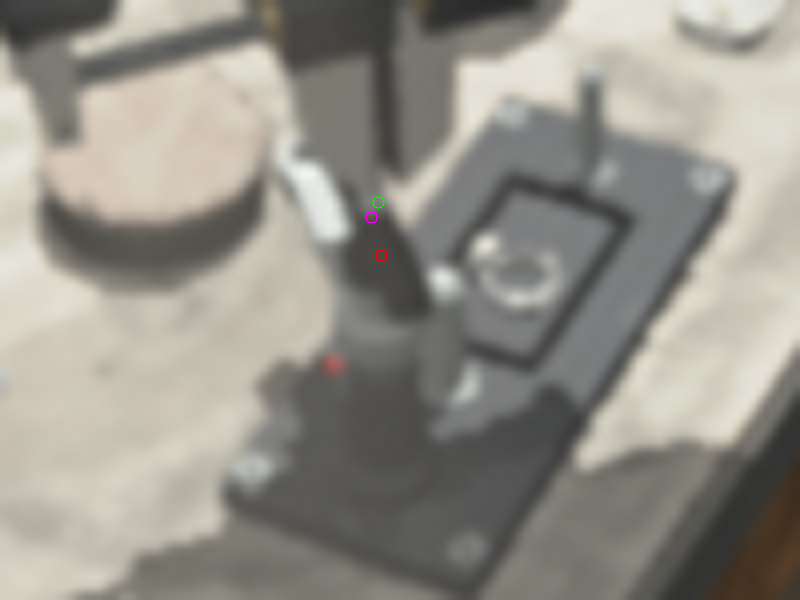

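Run:
```python
from h import *
s=cv2.imread('pics/c_side.png');t=cv2.imread('pics/c_top.png')
st=status.read_state();q=R.from_quat(st['orientation']);p0=st['tcp_pos']
def dr(n,im,o,k,w,h):
    a=cv2.resize(im[o[1]:o[1]+h,o[0]:o[0]+w],None,fx=k,fy=k,interpolation=2)
    for l,c in(((0,0,.019),(0,0,255)),((0,0,0),(0,255,0)),((0,.095,-.047),(255,255,0)),((0,-.095,-.047),(255,255,0)),((0,0,-.047),(255,255,0))):
        p=(proj(n,p0+q.apply(l))-o+.5)*k;cv2.circle(a,tuple(np.int32(p)),4,c,1)
    for X in([.4663,.2962,.106],[.4711,.2164,0]):
        p=(proj(n,np.array(X))-o+.5)*k;cv2.circle(a,tuple(np.int32(p)),4,(255,0,255),1)
    return a
o=np.vstack([dr('side',s,(150,190),4,198,75),dr('side',s,(150,265),4,198,1)[:0],dr('top',t,(80,150),4,198,75)])
o=np.hstack([dr('side',s,(170,190),5,80,118),dr('top',t,(100,170),5,80,118)])
cv2.imwrite('pics/c2.png',o);print(o.shape)
print(atz('side',223.1,266.2,.106),atz('top',144.9,219.5,.106))
```

```text
(590, 800, 3)
[0.45650063 0.30489715] [0.47362475 0.29503306]
```

View pics/c2.png

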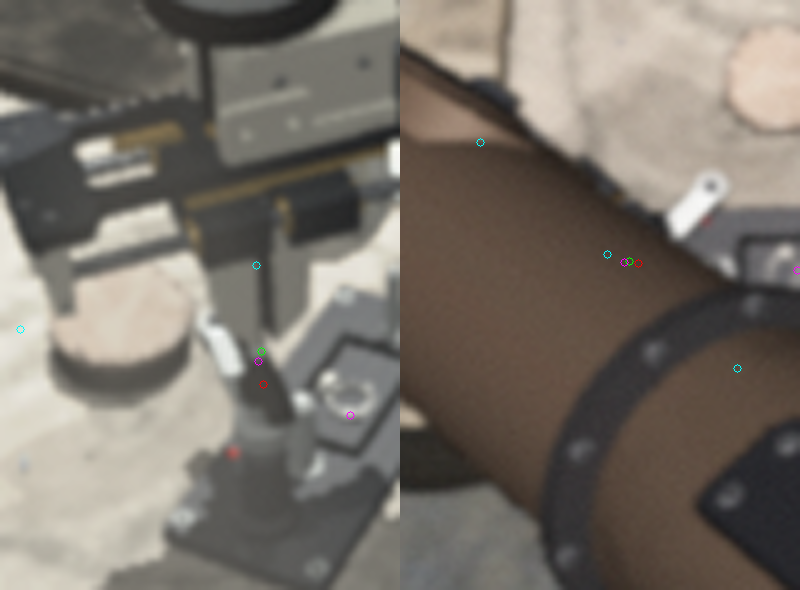

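The picture shows the fingertips level with the bar's top rather than around it, so the hand sits higher than I expected. I'll go down in small steps and watch the force.

Emit:
jog_arm([
  [[0,0,0,0,0,0,50],[0,0,0,0,0,0,50],[0,3,0,0,0,0,50],[0,3,0,0,0,0,50],[0,3,3,0,0,0,50],[0,3,5,0,0,0,50],[0,3,7,0,0,0,50],[0,3,7,0,0,0,50]],
])

```text
time_s: 5.7
tcp_pos: [0.4687, 0.2944, 0.1006]
orientation: [0.337, 0.942, -0.0, -0.0]
force: [-0.4, -1.2, -0.2]
grip_width: 0.0485
grasp_force: 0.0
```

Emit:
jog_arm([
  [[0,0,0,0,0,0,2],[0,0,0,0,0,0,2],[0,0,0,0,0,0,2],[0,0,0,0,0,0,2],[0,0,0,0,0,0,2],[0,0,0,0,0,0,2],[0,0,0,0,0,0,2],[0,0,0,0,0,0,2]],
], force=6)

```text
time_s: 6.37
tcp_pos: [0.469, 0.2947, 0.1012]
orientation: [0.337, 0.942, -0.0, 0.0]
force: [1.3, 0.5, -0.2]
grip_width: 0.0035
grasp_force: 0.0
```

Emit:
jog_arm([
  [[0,0,0,0,0,0,50],[0,0,0,0,0,0,50],[0,0,0,0,0,0,50],[0,0,0,0,0,0,50],[0,0,4,0,0,0,50],[0,0,8,0,0,0,50],[0,0,10,0,0,0,50],[0,0,10,0,0,0,50]],
])

```text
time_s: 7.03
tcp_pos: [0.4686, 0.2943, 0.0904]
orientation: [0.337, 0.942, -0.0, -0.0]
force: [0.1, 0.9, -0.3]
grip_width: 0.0487
grasp_force: 0.0
```

Emit:
jog_arm([
  [[0,0,0,0,0,0,2],[0,0,0,0,0,0,2],[0,0,0,0,0,0,2],[0,0,0,0,0,0,2],[0,0,0,0,0,0,2],[0,0,0,0,0,0,2],[0,0,0,0,0,0,2],[0,0,0,0,0,0,2]],
], force=5)

```text
time_s: 7.7
tcp_pos: [0.4687, 0.2943, 0.0912]
orientation: [0.337, 0.942, -0.0, -0.0]
force: [-2.1, -2.2, 1.6]
grip_width: 0.0108
grasp_force: 5.0
```

The grip closed on the bar (10.8 mm). The tips sit about 29 mm higher than the nominal frame implies, and I'll check that offset at the bench. Now I turn the handle back about 0.68 rad.

Emit:
jog_arm([
  [[0,0,0,0,0,0,2],[0,0,0,0,0,-0.06,2],[0,0,0,0,0,-0.16,2],[0.2,0.5,0,0,0,-0.26,2],[0.3,0.8,0,0,0,-0.36,2],[0.4,1.1,0,0,0,-0.46,2],[0.5,1.4,0,0,0,-0.56,2],[0.7,1.9,0,0,0,-0.66,2]],
], force=25)

```text
time_s: 8.37
tcp_pos: [0.4693, 0.2958, 0.0912]
orientation: [0.011, 1.0, -0.001, -0.0]
force: [-3.5, -4.4, 5.3]
grip_width: 0.0106
grasp_force: 25.0
```

Emit:
jog_arm([
  [[0,0,0,0,0,0,2],[0,0,0,0,0,0,2]],
])

```text
time_s: 8.53
tcp_pos: [0.4693, 0.2959, 0.0912]
orientation: [0.013, 1.0, -0.001, -0.0]
force: [-3.6, -3.8, 5.0]
grip_width: 0.0106
grasp_force: 25.0
```

```bash
python3 -c "
from h import *;s=status.read_state();print(s['wrist_torque'],s['force'],s['grip_width'])"; python3 go.py 467,296,92,3.14; python3 look.py d clamp_pad handle_grip
```

```text
[-0.76903508  0.46976193  0.10476972] [-3.59821804 -3.80714899  5.0363043 ] 0.010559717827723077
now [469.3 295.9  91.2] psi 3.115 F [-3.6 -3.8  5. ] t 8.5333 j [-0.06  0.61 -0.87  1.83  0.57  0.97  0.37]
467,296,92,3.14 -> [ 2.4  0.1 -0.8] [-0.001 -0.001 -0.025]
clamp_pad side []
clamp_pad top [([148.7, 199.8], 0.41)]
handle_grip side [([220.9, 264.1], 0.71)]
handle_grip top []
```

Emit:
jog_arm([
  [[0,0,0,0,0,-0.05,2],[0,0,0,0,0,-0.05,2],[0,0,0,0,0,-0.05,50],[0,0,0,0,0,-0.05,50],[0,0,0,0,0,-0.05,50],[0,0,0,0,0,-0.05,50],[0,0,-20,0,0,-0.05,50],[0,0,-55,0,0,-0.05,50]],
])

```text
time_s: 9.5
tcp_pos: [0.4682, 0.2949, 0.1437]
orientation: [-0.012, 1.0, -0.001, -0.003]
force: [0.5, 0.1, -0.7]
grip_width: 0.0459
grasp_force: 0.0
```

```bash
python3 go.py 440,50,150,2.2 440,-250,150,1.5 466,-340,110,1.41; python3 look.py e clamp_pad handle_grip; python3 -c "
from h import *;print(atz('top',148.7,199.8,.075))"
```

```text
now [468.2 294.9 143.7] psi -3.118 F [ 0.5  0.1 -0.7] t 9.5 j [-0.01  0.56 -0.93  1.78  0.51  1.07  0.47]
440,50,150,2.2 -> [  34.  -244.2   -5.4] [-0.005 -0.003  0.965]
440,-250,150,1.5 -> [-242.5 -176.6    0. ] [0.  0.  0.7]
466,-340,110,1.41 -> [-87.9  32.3  40. ] [0.   0.   0.09]
clamp_pad side [([195.1, 266.4], 0.76)]
clamp_pad top []
handle_grip side [([221.6, 262.6], 0.81), ([282.3, 173.7], 0.18)]
handle_grip top []
[0.53429689 0.29549807]
```

Emit:
jog_arm([
  [[10,-20,-40,0,0,0.1,50],[34,-244,-50,0,0,0.96,91],[34,-244,-50,0,0,0.96,91],[34,-244,-50,0,0,0.96,91],[34,-244,-50,0,0,0.96,91],[34,-244,-50,0,0,0.96,91],[34,-244,-50,0,0,0.96,91],[34,-244,-50,0,0,0.96,91]],
])

```text
time_s: 10.47
tcp_pos: [0.4403, 0.0458, 0.1951]
orientation: [0.458, 0.889, -0.002, -0.0]
force: [0.1, -0.2, -0.1]
grip_width: 0.0898
grasp_force: 0.0
```

Emit:
jog_arm([
  [[-243,-177,0,0,0,0.7,91],[-243,-177,0,0,0,0.7,91],[-243,-177,0,0,0,0.7,91],[-243,-177,0,0,0,0.7,91],[-243,-177,0,0,0,0.7,91],[-243,-177,0,0,0,0.7,91],[-243,-177,0,0,0,0.7,91],[-243,-177,0,0,0,0.7,91]],
])

```text
time_s: 11.13
tcp_pos: [0.4406, -0.2564, 0.1948]
orientation: [0.733, 0.68, -0.002, 0.0]
force: [-0.1, 0.4, -0.2]
grip_width: 0.0906
grasp_force: 0.0
```

```bash
python3 go.py 478,-340,80,1.41
```

```text
now [ 440.6 -256.4  194.8] psi 1.496 F [-0.1  0.4 -0.2] t 11.1333 j [ 0.81  0.31 -0.49  1.84  0.17  1.03  0.17]
478,-340,80,1.41 -> [-80.3  43.8 114.9] [-0.002  0.002  0.086]
```

Emit:
jog_arm([
  [[-80,44,20,0,0,0.086,91],[-80,44,40,0,0,0.086,91],[-80,44,80,0,0,0.086,91],[-80,44,110,0,0,0.086,91],[-80,44,115,0,0,0.086,91],[-80,44,115,0,0,0.086,91]],
])

```text
time_s: 11.63
tcp_pos: [0.4789, -0.3298, 0.0782]
orientation: [0.759, 0.652, -0.001, -0.004]
force: [0.2, 1.3, 1.0]
grip_width: 0.0912
grasp_force: 0.0
```

```bash
python3 go.py 478,-340,40,1.41; python3 look.py f frame_center
python3 - <<'E'
from h import *
st=status.read_state();q=R.from_quat(st['orientation']);p0=st['tcp_pos']
def dr(n,o,k=5,w=80,h=118):
    im=cv2.imread(f'pics/f_{n}.png');a=cv2.resize(im[o[1]:o[1]+h,o[0]:o[0]+w],None,fx=k,fy=k,interpolation=2)
    for l,c in(((0,.046,.019),(0,0,255)),((0,-.046,.019),(0,0,255)),((0,0,0),(0,255,0)),((0,.065,-.047),(255,255,0)),((0,-.065,-.047),(255,255,0))):
        p=(proj(n,p0+q.apply(l))-o+.5)*k;cv2.circle(a,tuple(np.int32(p)),4,c,1)
    return a
a=dr('side',(285,80));b=dr('top',(320,160))
cv2.imwrite('pics/f2.png',np.hstack([a,b]))
E
```

```text
now [ 478.9 -329.8   78.2] psi 1.419 F [0.2 1.3 1. ] t 11.6333 j [ 0.8   0.55 -0.41  1.8   0.27  0.86  0.11]
478,-340,40,1.41 -> [-10.4   0.9  38.2] [-0.007 -0.003  0.009]
frame_center side [([322.0, 158.7], 0.97)]
frame_center top [([358.5, 224.9], 0.54), ([176.5, 184.4], 0.32)]
    [ 0.482  -0.3411  0.0051] [[1.1, 0.1], [-0.4, -1.3]]
```

View pics/f2.png

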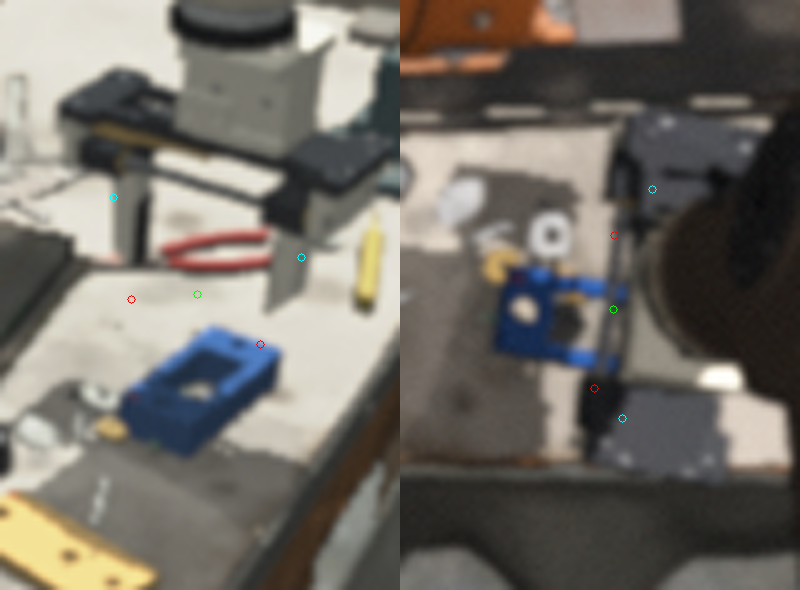

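The tips again show about 25 mm above the projected ones, so tip height ≈ TCP reading + 10 mm. I'll settle, read the pose, then come down gently.

Emit:
jog_arm([
  [[0,0,10,0,0,0,91],[0,0,20,0,0,0,91],[0,0,20,0,0,0,91],[0,0,20,0,0,0,91]],
])

```text
time_s: 12.17
tcp_pos: [0.4807, -0.3312, 0.0607]
orientation: [0.759, 0.651, -0.0, -0.001]
force: [-0.5, 0.0, -0.8]
grip_width: 0.0913
grasp_force: 0.0
```

```bash
python3 go.py 478,-340.5,20,1.415
```

```text
now [ 480.7 -331.2   60.7] psi 1.419 F [-0.5  0.  -0.8] t 12.1667 j [ 0.79  0.57 -0.4   1.81  0.29  0.82  0.1 ]
478,-340.5,20,1.415 -> [-9.6 -1.2 40.7] [-0.001 -0.     0.004]
```

Emit:
jog_arm([
  [[-10,-1,0,0,0,0,91],[-10,-1,10,0,0,0,91],[-10,-1,25,0,0,0,91],[-10,-1,35,0,0,0,91],[-10,-1,38,0,0,0,91],[-10,-1,41,0,0,0,91],[-10,-1,43,0,0,0,91],[-10,-1,44,0,0,0,91]],
])

```text
time_s: 12.83
tcp_pos: [0.479, -0.3412, 0.0173]
orientation: [0.759, 0.651, 0.0, 0.0]
force: [0.3, -0.5, 0.4]
grip_width: 0.0914
grasp_force: 0.0
```

Emit:
jog_arm([
  [[0,0,3,0,0,0,91],[0,0,6,0,0,0,91],[0,0,9,0,0,0,91],[0,0,9,0,0,0,91]],
])

```text
time_s: 13.17
tcp_pos: [0.4784, -0.3411, 0.0077]
orientation: [0.759, 0.651, -0.0, -0.0]
force: [-0.2, 1.7, -0.2]
grip_width: 0.0911
grasp_force: 0.0
```

No contact with the reading at 7.7 mm, which confirms the offset. Continuing gently.

Emit:
jog_arm([
  [[0,0,3,0,0,0,91],[0,0,6,0,0,0,91],[0,0,9,0,0,0,91],[0,0,9,0,0,0,91]],
])

```text
time_s: 13.5
tcp_pos: [0.4784, -0.341, -0.0015]
orientation: [0.759, 0.651, -0.0, -0.0]
force: [-0.5, -0.7, -1.4]
grip_width: 0.0911
grasp_force: 0.0
```

Emit:
jog_arm([
  [[0,0,2,0,0,0,91],[0,0,4,0,0,0,91],[0,0,4,0,0,0,91]],
])

```text
time_s: 13.75
tcp_pos: [0.4786, -0.3411, -0.0051]
orientation: [0.759, 0.651, -0.0, -0.0]
force: [-0.6, -0.6, -0.2]
grip_width: 0.0911
grasp_force: 0.0
```

Emit:
jog_arm([
  [[0,0,0,0,0,0,40],[0,0,0,0,0,0,40],[0,0,0,0,0,0,40],[0,0,0,0,0,0,40],[0,0,0,0,0,0,40],[0,0,0,0,0,0,40],[0,0,0,0,0,0,40],[0,0,0,0,0,0,40]],
], force=25)

```text
time_s: 14.42
tcp_pos: [0.4784, -0.3412, -0.0048]
orientation: [0.759, 0.651, -0.0, -0.0]
force: [-0.7, 0.4, 2.2]
grip_width: 0.054
grasp_force: 24.9
```

Emit:
jog_arm([
  [[0,0,0,0,0,0,40],[0,0,-3,0,0,0,40],[0,0,-15,0,0,0,40],[0,0,-45,0,0,0,40],[0,0,-80,0,0,0,40],[0,0,-120,0,0,0,40],[0,0,-150,0,0,0,40],[0,0,-150,0,0,0,40]],
])

```text
time_s: 15.08
tcp_pos: [0.4826, -0.3426, 0.1528]
orientation: [0.759, 0.651, 0.002, 0.005]
force: [1.8, -0.5, -2.4]
grip_width: 0.0537
grasp_force: 24.9
```

```bash
python3 go.py 430,-170,150,1.5 430,90,150,1.55 471,216,100,1.633
```

```text
now [ 482.6 -342.6  152.8] psi 1.419 F [ 1.8 -0.5 -2.4] t 15.0833 j [ 0.83  0.47 -0.43  1.71  0.23  1.    0.17]
430,-170,150,1.5 -> [162.6 -78.1   1.4] [ 0.01   0.004 -0.081]
430,90,150,1.55 -> [259.3 -18.4   0. ] [ 0.    0.   -0.05]
471,216,100,1.633 -> [126.8  38.4  50. ] [ 0.     0.    -0.083]
```

Emit:
jog_arm([
  [[20,-9,0,0,0,0,40],[55,-26,0,0,0,-0.02,40],[95,-45,0,0,0,-0.04,40],[135,-64,0,0,0,-0.06,40],[163,-78,0,0,0,-0.08,40],[163,-78,0,0,0,-0.08,40]],
])

```text
time_s: 15.58
tcp_pos: [0.4237, -0.1608, 0.1453]
orientation: [0.729, 0.685, -0.0, -0.002]
force: [-1.0, 1.4, -4.3]
grip_width: 0.0539
grasp_force: 24.9
```

Emit:
jog_arm([
  [[20,-1,0,0,0,0,40],[55,-3,0,0,0,-0.02,40],[95,-6,0,0,0,-0.03,40],[135,-10,0,0,0,-0.04,40],[175,-13,0,0,0,-0.05,40],[215,-16,0,0,0,-0.05,40],[245,-18,0,0,0,-0.05,40],[259,-18,0,0,0,-0.05,40]],
])

```text
time_s: 16.25
tcp_pos: [0.4265, 0.0962, 0.1458]
orientation: [0.713, 0.701, 0.001, -0.0]
force: [0.7, -0.9, -2.6]
grip_width: 0.0538
grasp_force: 24.9
```

Emit:
jog_arm([
  [[20,5,0,0,0,-0.01,40],[50,14,0,0,0,-0.03,40],[85,26,10,0,0,-0.05,40],[115,35,30,0,0,-0.07,40],[127,38,45,0,0,-0.08,40],[127,38,48,0,0,-0.08,40],[127,38,48,0,0,-0.08,40],[127,38,48,0,0,-0.08,40]],
])

```text
time_s: 16.92
tcp_pos: [0.4674, 0.2165, 0.0972]
orientation: [0.686, 0.727, -0.001, 0.0]
force: [-0.3, 0.2, -3.4]
grip_width: 0.0539
grasp_force: 24.9
```

```bash
python3 go.py 471.1,216.4,80,1.633; python3 look.py g frame_center dowel_big dowel_small clamp_pad handle_grip
```

```text
now [467.4 216.5  97.2] psi 1.628 F [-0.3  0.2 -3.4] t 16.9167 j [-0.06  0.47 -0.64  1.93  0.37  0.86 -0.84]
471.1,216.4,80,1.633 -> [-0.3  3.7 17.2] [-0.001  0.001 -0.005]
frame_center side [([236.0, 231.4], 0.66), ([195.5, 266.2], 0.55)]
frame_center top [([175.0, 220.8], 0.43)]
    [0.4763 0.2099 0.1168] [[2.2, 0.4], [-0.8, -2.0]]
dowel_big side [([230.2, 282.1], 0.66)]
dowel_big top []
dowel_small side [([248.4, 259.2], 0.89), ([280.9, 173.6], 0.59)]
dowel_small top [([193.3, 222.3], 0.54)]
    [0.4744 0.1712 0.0024] [[-0.5, -0.1], [0.2, 0.5]]
clamp_pad side [([197.5, 266.7], 0.49)]
clamp_pad top []
handle_grip side [([219.0, 262.7], 0.76)]
handle_grip top []
```

The held frame triangulates to z ≈ 117, which matches the offset. The handle grips put the base at about (471.2, 216.2) with yaw ≈ 0.06. I align and lower to just above the dowel tips.

Emit:
jog_arm([
  [[-0.8,3.8,10,0,0,-0.003,40],[-0.8,3.8,25,0,0,-0.003,40],[-0.8,3.8,35,0,0,-0.003,40],[-0.8,3.8,41,0,0,-0.003,40],[-0.8,3.8,42,0,0,-0.003,40],[-0.8,3.8,42,0,0,-0.003,40]],
])

```text
time_s: 18.02
tcp_pos: [0.4713, 0.2169, 0.0547]
orientation: [0.685, 0.728, -0.001, -0.0]
force: [-1.1, 0.5, -2.1]
grip_width: 0.0535
grasp_force: 24.9
```

```bash
python3 go.py 471.2,215.7,45,1.631; python3 look.py i frame_center dowel_small dowel_big
python3 - <<'E'
from fit import *
st=status.read_state();x,y,z=st['tcp_pos'];n='side'
im=cv2.cvtColor(cv2.imread("pics/i_side.png"),cv2.COLOR_BGR2RGB)
X=(x,y,z+.02);roi=roi_of(n,X);s=blue(crop(im,roi))
b=(s>.5).astype(np.uint8)
print("bluepx",b.sum())
k=8
u,v=np.int32(proj(n,X));o=cv2.resize(im[v-32:v+43,u-50:u+50,::-1],(800,600),interpolation=2)
def mk(w,c):
    p=(proj(n,w)-[u-50,v-32]+.5)*8;cv2.circle(o,tuple(np.int32(p)),4,c,1)
B=np.array([.4712,.2162,0]);r=R.from_euler('z',.06)
for q in(.046,-.046):
    mk(B+r.apply([0,q,.055]),(0,0,255)); mk(B+r.apply([0,q,.014]),(255,0,255))
for q in((-.027,-.058),(.027,-.058),(.027,.058),(-.027,.058)):
    for h in (0,.028): mk(np.array([x,y,z+.005+h])+r.apply([q[0],q[1]+.0005,0]),(0,255,255) if h else (0,255,0))
cv2.imwrite("pics/i2.png",o)
E
```

```text
now [471.3 216.9  54.7] psi 1.632 F [-1.1  0.5 -2.1] t 18.0167 j [-0.09  0.54 -0.61  1.96  0.43  0.77 -0.88]
471.2,215.7,45,1.631 -> [-1.2 -0.2  9.7] [-0.001  0.     0.001]
frame_center side [([235.4, 249.1], 0.92)]
frame_center top [([312.8, 192.5], 0.23)]
    [ 0.6984 -0.237  -0.4041] [[13.7, 0.7], [-7.1, -13.8]]
dowel_small side []
dowel_small top [([192.1, 222.8], 0.64)]
dowel_big side []
dowel_big top []
bluepx 335
```

View pics/i2.png

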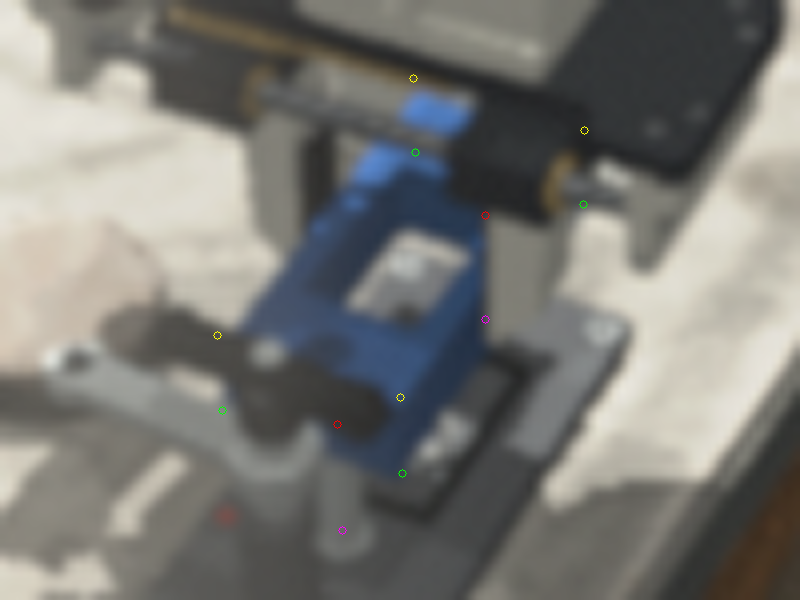

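The frame hangs over the base, its near corner at (385,480) and the big dowel under it at (340,500), as projected. The handle is open. Lowering in steps while watching the force.

Emit:
jog_arm([
  [[-1,0,2,0,0,0,40],[-1,0,5,0,0,0,40],[-1,0,8,0,0,0,40],[-1,0,11,0,0,0,40],[-1,0,14,0,0,0,40],[-1,0,14,0,0,0,40]],
])

```text
time_s: 18.92
tcp_pos: [0.4713, 0.2152, 0.0403]
orientation: [0.685, 0.728, -0.001, -0.0]
force: [-0.1, -1.8, -3.7]
grip_width: 0.0534
grasp_force: 24.9
```

Emit:
jog_arm([
  [[0,0,3,0,0,0,40],[0,0,6,0,0,0,40],[0,0,6,0,0,0,40]],
])

```text
time_s: 19.17
tcp_pos: [0.4713, 0.2153, 0.0345]
orientation: [0.685, 0.728, -0.001, -0.0]
force: [-1.6, -3.3, -4.8]
grip_width: 0.054
grasp_force: 24.9
```

Emit:
jog_arm([
  [[-0.6,-0.2,2,0,0,0,40],[-0.6,-0.2,5,0,0,0,40],[-0.6,-0.2,8,0,0,0,40],[-0.6,-0.2,10,0,0,0,40],[-0.6,-0.2,10,0,0,0,40]],
])

```text
time_s: 19.58
tcp_pos: [0.4714, 0.2152, 0.0247]
orientation: [0.685, 0.728, -0.0, -0.0]
force: [-0.8, -2.0, -5.0]
grip_width: 0.0536
grasp_force: 24.9
```

Emit:
jog_arm([
  [[0,0,2,0,0,0,40],[0,0,4,0,0,0,40],[0,0,6,0,0,0,40],[0,0,6,0,0,0,40]],
])

```text
time_s: 19.92
tcp_pos: [0.4715, 0.2152, 0.0188]
orientation: [0.685, 0.728, -0.0, -0.0]
force: [-2.0, -4.1, -3.3]
grip_width: 0.0539
grasp_force: 24.9
```

Emit:
jog_arm([
  [[-0.4,-0.2,1.5,0,0,0,40],[-0.4,-0.2,3,0,0,0,40],[-0.4,-0.2,4.5,0,0,0,40],[-0.4,-0.2,5,0,0,0,40],[-0.4,-0.2,5,0,0,0,40]],
])

```text
time_s: 20.33
tcp_pos: [0.4715, 0.2151, 0.0141]
orientation: [0.685, 0.728, 0.0, -0.0]
force: [-0.6, -2.7, -3.3]
grip_width: 0.0534
grasp_force: 24.9
```

Emit:
jog_arm([
  [[0,0,1,0,0,0,40],[0,0,1,0,0,0,40]],
])

```text
time_s: 20.5
tcp_pos: [0.4715, 0.2151, 0.0132]
orientation: [0.685, 0.728, 0.0, -0.0]
force: [-1.6, -2.2, -3.2]
grip_width: 0.0537
grasp_force: 24.9
```

Emit:
jog_arm([
  [[0,0,1,0,0,0,40],[0,0,2,0,0,0,40],[0,0,2,0,0,0,40]],
])

```text
time_s: 20.75
tcp_pos: [0.4715, 0.2151, 0.0115]
orientation: [0.685, 0.728, 0.0, 0.0]
force: [-2.6, -4.0, 3.6]
grip_width: 0.054
grasp_force: 24.9
```

Emit:
jog_arm([
  [[0,0,1,0,0,0,40],[0,0,1,0,0,0,40]],
])

```text
time_s: 20.92
tcp_pos: [0.4716, 0.2151, 0.0107]
orientation: [0.685, 0.728, 0.0, 0.0]
force: [-3.1, -2.9, 5.0]
grip_width: 0.0537
grasp_force: 24.9
```

Seated: Fz turned positive at the expected height. Release narrowly, because the tin is close, and lift.

Emit:
jog_arm([
  [[0,0,0,0,0,0,66],[0,0,0,0,0,0,66],[0,0,0,0,0,0,66],[0,0,0,0,0,0,66],[0,0,-10,0,0,0,66],[0,0,-40,0,0,0,66],[0,0,-80,0,0,0,66],[0,0,-120,0,0,0,66]],
])

```text
time_s: 21.58
tcp_pos: [0.4704, 0.215, 0.1317]
orientation: [0.685, 0.729, -0.001, -0.001]
force: [1.4, 0.2, 0.0]
grip_width: 0.0659
grasp_force: 0.0
```

Emit:
jog_arm([
  [[0,0,-20,0,0,0,80],[0,0,-20,0,0,0,80]],
])

```text
time_s: 21.75
tcp_pos: [0.4738, 0.217, 0.1559]
orientation: [0.685, 0.728, 0.004, 0.001]
force: [0.0, -0.6, 0.2]
grip_width: 0.0754
grasp_force: 0.0
```

```bash
python3 go.py 430,60,150,0.75 485,-130,150,-.2 489.4,-137.5,60,-0.36; python3 look.py k frame_center cover_center
```

```text
now [473.8 217.  155.9] psi 1.632 F [ 0.  -0.6  0.2] t 21.75 j [-0.01  0.41 -0.68  1.86  0.31  0.97 -0.77]
430,60,150,0.75 -> [-154.1  -53.3    4.9] [ 0.006 -0.007  0.882]
485,-130,150,-.2 -> [-89.3 176.5   0. ] [0.   0.   0.95]
489.4,-137.5,60,-0.36 -> [ 5.8  6.5 90. ] [0.   0.   0.16]
frame_center side [([231.5, 283.4], 0.39)]
frame_center top [([177.6, 219.9], 0.69)]
    [ 0.4861  0.2279 -0.0333] [[0.4, 0.1], [-0.1, -0.3]]
cover_center side [([296.2, 188.6], 0.84)]
cover_center top [([293.8, 217.0], 0.94), ([193.6, 223.0], 0.36)]
    [ 0.493  -0.1421  0.008 ] [[-1.5, -0.2], [0.6, 1.7]]
```

Emit:
jog_arm([
  [[-154,-53,0,0,0,0.88,90],[-154,-53,0,0,0,0.88,90],[-154,-53,0,0,0,0.88,90],[-154,-53,0,0,0,0.88,90],[-154,-53,0,0,0,0.88,90],[-154,-53,0,0,0,0.88,90],[-154,-53,0,0,0,0.88,90],[-154,-53,0,0,0,0.88,90]],
])

```text
time_s: 22.72
tcp_pos: [0.4274, 0.0576, 0.1496]
orientation: [0.931, 0.364, -0.001, -0.0]
force: [0.0, 0.2, 0.3]
grip_width: 0.09
grasp_force: 0.0
```

Emit:
jog_arm([
  [[-89,177,0,0,0,0.95,90],[-89,177,0,0,0,0.95,90],[-89,177,0,0,0,0.95,90],[-89,177,0,0,0,0.95,90],[-89,177,0,0,0,0.95,90],[-89,177,0,0,0,0.95,90],[-89,177,0,0,0,0.95,90],[-89,177,0,0,0,0.95,90]],
])

```text
time_s: 23.38
tcp_pos: [0.4834, -0.1325, 0.1492]
orientation: [0.995, -0.101, -0.001, -0.0]
force: [-0.5, 1.0, 0.2]
grip_width: 0.0904
grasp_force: 0.0
```

```bash
python3 go.py 489.4,-137.5,60,-0.36;  python3 - <<'E'
from fit import *
im={n:cv2.cvtColor(cv2.imread(f"pics/a_{n}.png"),cv2.COLOR_BGR2RGB) for n in C}
for n in C:
    roi=roi_of(n,(.488,-.138,.005)); c=crop(im[n],roi); d=(c[...,0]+c[...,1])/2-c[...,2]
    print(n,"d pct",np.percentile(d,[5,25,50,75,85,95]))
    lo,hi=np.percentile(d,40),np.percentile(d[d>60],60)
    s=np.clip((d-lo-8)/(hi-lo-16),0,1)
    inn=cv2.erode((render(n,corners(.489,-.1375,-1.93,*CO),roi)>.9).astype(np.uint8),np.ones((5,5)));s=np.where(inn>0,1,s)
    g=cv2.dilate((render(n,corners(.489,-.1375,-1.93,*CO),roi)>.3).astype(np.uint8),np.ones((7,7)))
    print(lo,hi,np.round(fit({n:(s,g.astype(float),roi)},CO,(.489,-.1375,-1.93)),3))
    cs,_=cv2.findContours((s*g>.5).astype(np.uint8),0,2);r=cv2.minAreaRect(max(cs,key=cv2.contourArea));print(r, atz(n,r[0][0]+roi[0],r[0][1]+roi[1],.0065))
E
```

```text
now [ 483.4 -132.5  149.2] psi -0.202 F [-0.5  1.   0.2] t 23.3833 j [ 0.32  0.32 -0.2   1.93  0.08  0.9  -1.69]
489.4,-137.5,60,-0.36 -> [ 7.1  3.7 89.2] [0.    0.002 0.158]
side d pct [-10.   13.5  16.5  18.   22.5  87. ]
16.0 87.0 [ 489.932 -141.149   -1.945   59.002]
((34.72058868408203, 33.63235092163086), (39.616172790527344, 14.062882423400879), 30.963754653930664) [ 0.48871492 -0.1398526 ]
top d pct [ 6.5 18.  19.5 23.  49.  81. ]
19.0 80.5 [ 489.142 -137.559   -1.926    8.168]
((34.97938537597656, 33.95360565185547), (18.738706588745117, 38.123573303222656), 21.037511825561523) [ 0.48903932 -0.13800587]
```

Emit:
jog_arm([
  [[7,4,10,0,0,0.1,90],[7,4,40,0,0,0.16,90],[7,4,75,0,0,0.16,90],[7,4,105,0,0,0.16,90],[7,4,119,0,0,0.16,90],[7,4,119,0,0,0.16,90],[7,4,119,0,0,0.16,90]],
])

```text
time_s: 23.97
tcp_pos: [0.4891, -0.1369, 0.0304]
orientation: [0.984, -0.177, -0.001, -0.0]
force: [0.6, -0.2, 0.7]
grip_width: 0.0902
grasp_force: 0.0
```

```bash
python3 go.py 489.2,-138,-5,-0.355
```

```text
now [ 489.1 -136.9   30.4] psi -0.355 F [ 0.6 -0.2  0.7] t 23.9667 j [ 0.28  0.49 -0.15  2.03  0.12  0.63 -1.87]
489.2,-138,-5,-0.355 -> [ 0.6  0.9 35.3] [0.    0.003 0.   ]
```

Emit:
jog_arm([
  [[0.5,1,10,0,0,0,90],[0.5,1,20,0,0,0,90],[0.5,1,28,0,0,0,90],[0.5,1,32,0,0,0,90],[0.5,1,34,0,0,0,90],[0.5,1,35,0,0,0,90],[0.5,1,35,0,0,0,90]],
])

```text
time_s: 24.55
tcp_pos: [0.49, -0.1385, -0.0038]
orientation: [0.984, -0.178, -0.0, 0.0]
force: [0.1, 0.1, 0.1]
grip_width: 0.0899
grasp_force: 0.0
```

Emit:
jog_arm([
  [[0,0,1,0,0,0,90],[0,0,2,0,0,0,90],[0,0,2,0,0,0,90]],
])

```text
time_s: 24.8
tcp_pos: [0.49, -0.1386, -0.0057]
orientation: [0.984, -0.178, 0.0, 0.0]
force: [-0.5, 0.3, -0.0]
grip_width: 0.0902
grasp_force: 0.0
```

Emit:
jog_arm([
  [[-0.8,0,1,0,0,0,90],[-0.8,0,2,0,0,0,90],[-0.8,0,2,0,0,0,90]],
])

```text
time_s: 25.05
tcp_pos: [0.489, -0.1383, -0.0079]
orientation: [0.984, -0.178, -0.0, 0.0]
force: [-0.6, -0.0, 1.1]
grip_width: 0.0896
grasp_force: 0.0
```

Emit:
jog_arm([
  [[0,0,0,0,0,0,40],[0,0,0,0,0,0,40],[0,0,0,0,0,0,40],[0,0,0,0,0,0,40],[0,0,0,0,0,0,40],[0,0,0,0,0,0,40],[0,0,0,0,0,0,40],[0,0,0,0,0,0,40]],
], force=30)

```text
time_s: 25.72
tcp_pos: [0.4892, -0.1382, -0.0078]
orientation: [0.984, -0.178, 0.0, 0.0]
force: [-0.4, 1.0, 0.4]
grip_width: 0.0535
grasp_force: 30.0
```

```bash
python3 go.py 430,60,150,0.75
```

```text
now [ 489.2 -138.2   -7.8] psi -0.358 F [-0.4  1.   0.4] t 25.7167 j [ 0.27  0.55 -0.13  2.06  0.13  0.54 -1.89]
430,60,150,0.75 -> [-125.  -164.9 -157.8] [ 0.    -0.    -1.108]
```

Emit:
jog_arm([
  [[0,0,-3,0,0,0,40],[0,0,-15,0,0,0,40],[0,0,-45,0,0,0,40],[0,0,-80,0,0,0,40],[0,0,-115,0,0,0,40],[0,0,-145,0,0,0,40],[0,0,-158,0,0,0,40],[0,0,-158,0,0,0,40]],
])

```text
time_s: 26.38
tcp_pos: [0.4911, -0.1386, 0.1536]
orientation: [0.984, -0.178, 0.003, 0.0]
force: [0.4, 0.2, -3.4]
grip_width: 0.0535
grasp_force: 30.0
```

Emit:
jog_arm([
  [[-12,-14,0,0,0,-0.08,40],[-35,-40,0,0,0,-0.2,40],[-55,-68,0,0,0,-0.32,40],[-75,-95,0,0,0,-0.44,40],[-95,-120,0,0,0,-0.56,40],[-110,-145,0,0,0,-0.68,40],[-122,-160,0,0,0,-0.8,40],[-125,-165,0,0,0,-0.9,40]],
])

```text
time_s: 27.05
tcp_pos: [0.4277, 0.0634, 0.149]
orientation: [0.962, 0.273, -0.001, -0.001]
force: [0.4, 0.2, -2.0]
grip_width: 0.0535
grasp_force: 30.0
```

```bash
python3 go.py 469,205,130,1.5 471.4,215.2,100,1.631
```

```text
now [427.7  63.4 149. ] psi 0.553 F [ 0.4  0.2 -2. ] t 27.05 j [ 0.12  0.24 -0.46  2.07  0.13  0.87 -1.43]
469,205,130,1.5 -> [109.5 -98.8  19.1] [-0.003  0.    -0.947]
471.4,215.2,100,1.631 -> [10.3  1.7 30. ] [ 0.     0.    -0.131]
```

Emit:
jog_arm([
  [[12,-11,0,0,0,-0.1,40],[32,-29,0,0,0,-0.22,40],[55,-50,0,0,0,-0.34,40],[75,-70,0,0,0,-0.46,40],[95,-86,0,0,0,-0.58,40],[107,-96,0,0,0,-0.7,40],[110,-99,5,0,0,-0.82,40],[110,-99,10,0,0,-0.94,40]],
])

```text
time_s: 27.72
tcp_pos: [0.4725, 0.2035, 0.1387]
orientation: [0.735, 0.678, -0.0, -0.001]
force: [0.3, -0.3, -2.3]
grip_width: 0.0535
grasp_force: 30.0
```

Emit:
jog_arm([
  [[5,1,5,0,0,-0.07,40],[10,2,15,0,0,-0.13,40],[10,2,28,0,0,-0.13,40],[10,2,32,0,0,-0.13,40],[10,2,32,0,0,-0.13,40],[10,2,32,0,0,-0.13,40]],
])

```text
time_s: 28.22
tcp_pos: [0.4755, 0.211, 0.1076]
orientation: [0.693, 0.721, -0.001, -0.0]
force: [0.5, 0.3, -2.0]
grip_width: 0.0532
grasp_force: 30.0
```

```bash
python3 go.py 471.4,215.5,70,1.631; python3 look.py m frame_center clamp_pad; python3 -c "
from h import *;print(proj('side',[.4712,.2162,.0315]))"
```

```text
now [475.5 211.  107.6] psi 1.611 F [ 0.5  0.3 -2. ] t 28.2167 j [-0.02  0.47 -0.67  1.91  0.37  0.89 -0.84]
471.4,215.5,70,1.631 -> [ 4.6 -3.8 37.6] [-0.002  0.    -0.02 ]
frame_center side [([235.4, 261.9], 0.73)]
frame_center top []
clamp_pad side [([237.3, 261.6], 0.55), ([193.2, 267.7], 0.54)]
clamp_pad top []
[239.42261476 262.65060418]
```

Emit:
jog_arm([
  [[5.2,-3.9,5,0,0,-0.02,40],[5.2,-3.9,18,0,0,-0.02,40],[5.2,-3.9,35,0,0,-0.02,40],[5.2,-3.9,50,0,0,-0.02,40],[5.2,-3.9,55,0,0,-0.02,40],[5.2,-3.9,55,0,0,-0.02,40],[5.2,-3.9,55,0,0,-0.02,40]],
])

```text
time_s: 29.1
tcp_pos: [0.4718, 0.2169, 0.0534]
orientation: [0.685, 0.729, -0.0, -0.0]
force: [-0.1, -0.1, -1.9]
grip_width: 0.0534
grasp_force: 30.0
```

```bash
python3 go.py 471.4,216.1,44,1.631
```

```text
now [471.8 216.9  53.4] psi 1.633 F [-0.1 -0.1 -1.9] t 29.1 j [-0.07  0.54 -0.63  1.96  0.45  0.78 -0.9 ]
471.4,216.1,44,1.631 -> [-0.8 -0.5  9.4] [-0.    -0.     0.002]
```

Emit:
jog_arm([
  [[-0.8,-0.3,2,0,0,0,40],[-0.8,-0.3,4,0,0,0,40],[-0.8,-0.3,6,0,0,0,40],[-0.8,-0.3,8,0,0,0,40],[-0.8,-0.3,9,0,0,0,40],[-0.8,-0.3,9,0,0,0,40]],
])

```text
time_s: 29.6
tcp_pos: [0.4716, 0.2156, 0.044]
orientation: [0.685, 0.728, -0.0, -0.0]
force: [-0.5, -0.3, -2.9]
grip_width: 0.0531
grasp_force: 30.0
```

Emit:
jog_arm([
  [[0,0,1,0,0,0,40],[0,0,2.5,0,0,0,40],[0,0,4,0,0,0,40],[0,0,4,0,0,0,40]],
])

```text
time_s: 29.93
tcp_pos: [0.4716, 0.2155, 0.0399]
orientation: [0.685, 0.728, -0.0, -0.0]
force: [0.6, -0.1, -1.5]
grip_width: 0.0534
grasp_force: 30.0
```

No lateral force. Keep going to the frame top, at about 37 to 38.

Emit:
jog_arm([
  [[0,0,1,0,0,0,40],[0,0,2,0,0,0,40],[0,0,2,0,0,0,40]],
])

```text
time_s: 30.18
tcp_pos: [0.4716, 0.2156, 0.038]
orientation: [0.685, 0.728, -0.0, -0.0]
force: [-0.8, -0.3, -2.4]
grip_width: 0.0533
grasp_force: 30.0
```

Emit:
jog_arm([
  [[0,0,1,0,0,0,40],[0,0,1,0,0,0,40]],
])

```text
time_s: 30.35
tcp_pos: [0.4717, 0.2157, 0.0373]
orientation: [0.685, 0.728, 0.0, 0.0]
force: [-1.4, -0.5, 2.4]
grip_width: 0.0535
grasp_force: 30.0
```

Contact at the expected height, so the cover is seated. Release and lift.

Emit:
jog_arm([
  [[0,0,0.6,0,0,0,40],[0,0,0.6,0,0,0,66],[0,0,0.6,0,0,0,66],[0,0,0.6,0,0,0,66],[0,0,0.6,0,0,0,66],[0,0,-15,0,0,0,66],[0,0,-50,0,0,0,66],[0,0,-90,0,0,0,66]],
])

```text
time_s: 31.02
tcp_pos: [0.4702, 0.2149, 0.1266]
orientation: [0.685, 0.728, -0.002, -0.001]
force: [0.2, 0.1, 0.2]
grip_width: 0.0661
grasp_force: 0.0
```

Emit:
jog_arm([
  [[0,0,-15,0,0,0,50],[0,0,-15,0,0,0,50],[0,0,-15,0,0,0,50]],
])

```text
time_s: 31.27
tcp_pos: [0.4724, 0.2158, 0.143]
orientation: [0.685, 0.728, 0.001, 0.001]
force: [0.6, -0.1, 0.1]
grip_width: 0.052
grasp_force: 0.0
```

```bash
python3 go.py 466.7,295.9,140,3.17 466.7,295.9,88,3.17; python3 look.py n cover_center handle_grip clamp_pad;  python3 - <<'E'
from h import *
print(proj('side',[.4712,.2162,.052]),proj('top',[.4712,.2162,.052]))
o=np.hstack([cv2.imread('pics/n_side.png')[225:315,180:270],cv2.imread('pics/n_top.png')[170:260,130:220]])
cv2.imwrite('pics/n2.png',cv2.resize(o,(800,400),interpolation=2))
E
```

```text
now [472.4 215.8 143. ] psi 1.631 F [ 0.6 -0.1  0.1] t 31.2667 j [ 0.    0.43 -0.71  1.87  0.34  0.96 -0.8 ]
466.7,295.9,140,3.17 -> [80.3 -0.8  3.1] [ 2.000e-03  1.000e-03 -1.539e+00]
466.7,295.9,88,3.17 -> [ 0.  0. 52.] [0. 0. 0.]
cover_center side [([238.9, 254.9], 0.85)]
cover_center top [([177.4, 221.6], 0.58)]
    [0.4739 0.2126 0.0512] [[0.1, 0.0], [-0.1, -0.1]]
handle_grip side [([222.6, 263.7], 0.55)]
handle_grip top []
clamp_pad side [([193.3, 268.7], 0.71)]
clamp_pad top []
[239.2659372  256.07447543] [176.04151939 222.31795315]
```

View pics/n2.png

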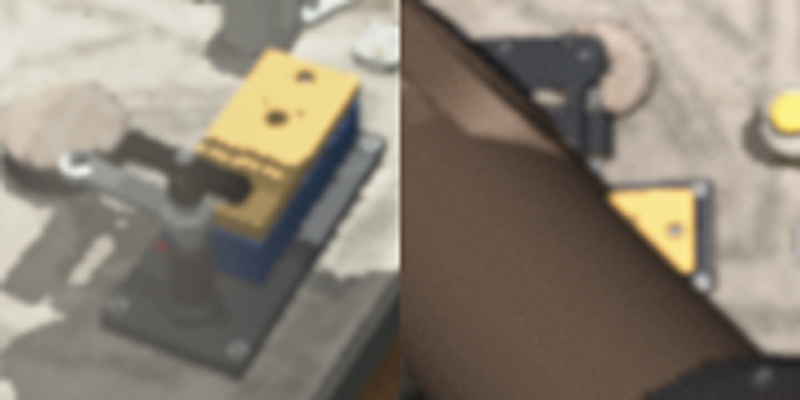

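The cover lies flat and square on the frame (side view: cover centred near (275,115), handle arm open to the left at (75,165)). Now to the handle.

Emit:
jog_arm([
  [[20,0,0,0,0,-0.1,50],[45,0,0,0,0,-0.22,50],[65,-1,0,0,0,-0.34,50],[78,-1,0,0,0,-0.46,50],[80,-1,0,0,0,-0.58,50],[80,-1,0,0,0,-0.7,50],[80,-1,0,0,0,-0.82,50],[80,-1,0,0,0,-0.94,50]],
])

```text
time_s: 32.33
tcp_pos: [0.4656, 0.2956, 0.1418]
orientation: [0.278, 0.961, -0.0, -0.0]
force: [0.8, -0.4, -0.0]
grip_width: 0.0503
grasp_force: 0.0
```

Emit:
jog_arm([
  [[0,0,0,0,0,-0.12,50],[0,0,0,0,0,-0.24,50],[0,0,0,0,0,-0.36,50],[0,0,0,0,0,-0.48,50],[0,0,0,0,0,-0.6,50],[0,0,0,0,0,-0.6,50],[0,0,0,0,0,-0.6,50]],
])

```text
time_s: 32.92
tcp_pos: [0.4657, 0.2954, 0.1418]
orientation: [-0.013, 1.0, 0.0, -0.001]
force: [0.6, 0.6, -0.1]
grip_width: 0.0501
grasp_force: 0.0
```

```bash
python3 go.py 466.7,295.9,88,3.165
```

```text
now [465.7 295.4 141.8] psi -3.115 F [ 0.6  0.6 -0.1] t 32.9167 j [ 0.06  0.62 -1.07  1.78  0.61  1.11  0.38]
466.7,295.9,88,3.165 -> [-1.1  0.5 53.8] [ 0.    -0.001  0.003]
```

Emit:
jog_arm([
  [[-1,0.5,15,0,0,0,50],[-1,0.5,35,0,0,0,40],[-1,0.5,48,0,0,0,40],[-1,0.5,53,0,0,0,40],[-1,0.5,54,0,0,0,40],[-1,0.5,54,0,0,0,40]],
])

```text
time_s: 33.42
tcp_pos: [0.4666, 0.2961, 0.0881]
orientation: [-0.015, 1.0, -0.0, -0.0]
force: [-0.3, -0.8, 0.6]
grip_width: 0.0401
grasp_force: 0.0
```

Emit:
jog_arm([
  [[0,0,0,0,0,0,2],[0,0,0,0,0,0,2],[0,0,0,0,0,0,2],[0,0,0,0,0,0,2],[0,0,0,0,0,0,2],[0,0,0,0,0,0,2],[0,0,0,0,0,0,2],[0,0,0,0,0,0,2]],
], force=10)

```text
time_s: 34.08
tcp_pos: [0.467, 0.2959, 0.0885]
orientation: [-0.015, 1.0, -0.0, 0.0]
force: [0.5, -1.3, 3.0]
grip_width: 0.0112
grasp_force: 10.0
```

```bash
python3 go.py 466.7,295.9,88,2.4 466.7,295.9,88,1.63; python3 -c "
from h import *;print(status.read_state()['wrist_torque'])"
```

```text
now [467.  295.9  88.5] psi -3.112 F [ 0.5 -1.3  3. ] t 34.0833 j [ 0.02  0.68 -1.02  1.83  0.68  1.02  0.32]
466.7,295.9,88,2.4 -> [ 0.3 -0.   0.5] [0.    0.    0.771]
466.7,295.9,88,1.63 -> [0. 0. 0.] [0.   0.   0.77]
[-0.16788915 -0.06148434 -0.1950938 ]
```

Gripped cleanly (11.2 mm) with TCP on the axis. Turn clockwise.

Emit:
jog_arm([
  [[0,0,0,0,0,0,2],[0,0,0,0,0,0.08,2],[0,0,0,0,0,0.18,2],[0,0,0,0,0,0.28,2],[0,0,0,0,0,0.38,2],[0,0,0,0,0,0.48,2],[0,0,0,0,0,0.58,2],[0,0,0,0,0,0.68,2]],
], force=40)

```text
time_s: 34.75
tcp_pos: [0.467, 0.2958, 0.0885]
orientation: [0.321, 0.947, -0.0, 0.0]
force: [0.3, -2.9, 6.0]
grip_width: 0.0103
grasp_force: 40.6
```

```bash
python3 go.py 466.7,295.9,88.5,1.7; python3 -c "
from h import *;print(status.read_state()['wrist_torque'])"
```

```text
now [467.  295.8  88.5] psi 2.487 F [ 0.3 -2.9  6. ] t 34.75 j [-0.07  0.61 -0.86  1.84  0.56  0.95 -0.26]
466.7,295.9,88.5,1.7 -> [ 0.3 -0.1 -0. ] [0.    0.001 0.787]
[-0.48771671 -0.00288358  0.11704515]
```

Emit:
jog_arm([
  [[0,0,0,0,0,0.1,2],[0,0,0,0,0,0.2,2],[0,0,0,0,0,0.3,2],[0,0,0,0,0,0.4,2],[0,0,0,0,0,0.5,2],[0,0,0,0,0,0.6,2],[0,0,0,0,0,0.68,2],[0,0,0,0,0,0.68,2]],
])

```text
time_s: 35.42
tcp_pos: [0.4669, 0.2957, 0.0885]
orientation: [0.618, 0.786, -0.0, 0.0]
force: [-0.5, -2.9, 5.2]
grip_width: 0.0106
grasp_force: 40.6
```

```bash
python3 go.py 466.7,295.9,88.5,1.68; python3 -c "
from h import *;print(status.read_state()['wrist_torque'])"
```

```text
now [466.9 295.7  88.5] psi 1.808 F [-0.5 -2.9  5.2] t 35.4167 j [-0.17  0.55 -0.69  1.85  0.44  0.9  -0.83]
466.7,295.9,88.5,1.68 -> [ 0.2 -0.1 -0. ] [0.    0.001 0.128]
[-0.58262316  0.04524339  0.09005606]
```

Emit:
jog_arm([
  [[0,0,0,0,0,0.04,2],[0,0,0,0,0,0.08,2],[0,0,0,0,0,0.12,2],[0,0,0,0,0,0.14,2],[0,0,0,0,0,0.14,2]],
])

```text
time_s: 35.83
tcp_pos: [0.4669, 0.2957, 0.0885]
orientation: [0.67, 0.742, -0.0, 0.0]
force: [-0.4, -3.0, 7.1]
grip_width: 0.0106
grasp_force: 40.9
```

```bash
python3 go.py 466.7,295.9,88.5,1.68; python3 -c "
from h import *;print(status.read_state()['wrist_torque'])"
```

```text
now [466.9 295.7  88.5] psi 1.674 F [-0.4 -3.   7.1] t 35.8333 j [-0.2   0.54 -0.65  1.85  0.42  0.89 -0.94]
466.7,295.9,88.5,1.68 -> [ 0.2 -0.2 -0. ] [ 0.     0.001 -0.006]
[-0.64878907  0.10681081  0.36301453]
```

The turning moment rose sharply (0.09 to 0.36 N m) at about 1.5 rad, so it is at the stop. Release and back away.

Emit:
jog_arm([
  [[0,0,0,0,0,0.03,2],[0,0,0,0,0,0.03,2],[0,0,0,0,0,0,45],[0,0,0,0,0,0,45],[0,0,0,0,0,0,45],[0,0,0,0,0,0,45],[0,0,-20,0,0,0,45],[0,0,-55,0,0,0,45]],
])

```text
time_s: 36.5
tcp_pos: [0.4649, 0.2941, 0.1405]
orientation: [0.67, 0.742, -0.003, -0.001]
force: [0.5, -0.8, 0.1]
grip_width: 0.0435
grasp_force: 0.0
```

Emit:
jog_arm([
  [[0,0,-30,0,0,0,45],[0,0,-60,0,0,0,45],[-30,-15,-70,0,0,0,45],[-70,-30,-70,0,0,0,45],[-110,-45,-70,0,0,0,45],[-150,-50,-70,0,0,0,45],[-190,-50,-70,0,0,0,45],[-230,-50,-70,0,0,0,45]],
])

```text
time_s: 37.17
tcp_pos: [0.4396, 0.0602, 0.2134]
orientation: [0.67, 0.742, 0.0, 0.0]
force: [0.5, -0.7, 0.1]
grip_width: 0.0454
grasp_force: 0.0
```

Emit:
jog_arm([
  [[-40,0,0,0,0,0,45],[-80,0,0,0,0,0,45],[-120,0,0,0,0,0,45],[-160,0,0,0,0,0,45],[-160,0,0,0,0,0,45],[-160,0,0,0,0,0,45],[-160,0,0,0,0,0,45]],
])

```text
time_s: 37.75
tcp_pos: [0.4563, -0.0965, 0.2131]
orientation: [0.671, 0.742, 0.0, -0.0]
force: [0.3, 1.0, 0.7]
grip_width: 0.0448
grasp_force: 0.0
```

```bash
python3 look.py p cover_center handle_grip clamp_pad glue_bottle tin_round loupe
python3 - <<'E'
from h import *
B=np.array([.4712,.2162,0]);r=R.from_euler('z',.06)
print({k:[proj(n,B+r.apply(v)).round(1).tolist() for n in C] for k,v in dict(pad=(0,.018,.055),cover=(0,0,.0495),h=(0,.08,.106)).items()})
t=cv2.imread('pics/p_top.png').astype(int);
# dark bar pixels orientation around the handle, top view
u,v=np.int32(proj('top',B+r.apply([0,.08,.106])));w=t[v-14:v+15,u-16:u+17].max(-1)
y,x=np.nonzero(w<45);m=np.cov(np.c_[x,y].T);e=np.linalg.eigh(m);print(len(x),x.mean()-16,y.mean()-14,e)
w2=t[v-14:v+15,u-5:u+32].min(-1);y,x=np.nonzero(w2>185);print('white',len(x),x.mean()-5 if len(x) else 0,y.mean()-14 if len(x) else 0)
E
```

```text
cover_center side [([240.5, 257.3], 0.98), ([193.6, 260.0], 0.47)]
cover_center top [([178.3, 220.3], 0.55)]
    [0.4749 0.2101 0.042 ] [[-1.2, -0.2], [0.4, 1.1]]
handle_grip side [([221.9, 262.8], 0.63)]
handle_grip top [([145.2, 221.2], 0.47)]
    [0.4676 0.2944 0.1014] [[-0.6, -0.1], [0.2, 0.5]]
clamp_pad side [([231.3, 262.4], 0.77)]
clamp_pad top []
glue_bottle side [([238.1, 229.5], 0.57)]
glue_bottle top [([218.0, 203.0], 0.58)]
    [0.5402 0.0978 0.0122] [[1.2, 0.2], [-0.5, -1.1]]
tin_round side [([192.6, 257.5], 0.6)]
tin_round top [([176.6, 185.5], 0.67), ([143.7, 220.0], 0.66)]
    [0.5918 0.2296 0.003 ] [[0.4, 0.1], [-0.2, -0.4]]
loupe side [([278.8, 173.2], 0.46)]
loupe top []
{'pad': [[235.6, 260.3], [169.8, 222.5]], 'cover': [[239.3, 256.9], [176.2, 222.4]], 'h': [[221.2, 261.8], [144.4, 222.0]]}
20 0.6999999999999993 0.09999999999999964 EighResult(eigenvalues=array([ 0.23073707, 43.13768399]), eigenvectors=array([[-0.0953771 , -0.99544121],
       [-0.99544121,  0.0953771 ]]))
white 144 12.479166666666668 2.583333333333332
```

```bash
python3 -c "
from rig import manip;print(manip.sign_off())"
```

```text
the job is handed in; nothing more can be done
None
```

I seated the frame and then the cover on the dowels, turned the T-handle to its stop at about 1.5 rad, moved the gripper clear and handed the job in at about 38 s; sign-off returned no verdict, and I did not measure the seal squeeze or re-check the ring and the loupe at the end.

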